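# Put the offcuts into their trays

## Task

Put the three bare wooden offcuts that lie on the dark mat away in the three felt-lined trays by length: the shortest offcut in the shortest tray, the middle one in the middle tray and the longest in the longest tray. Each must lie flat on the felt within the rim, lengthwise and the same way up as it was found. Leave the sanding block and the wax block on the mat where they are; the things farther off on the bench do not concern you.

Things in the scene. Friction and masses are not known exactly. Their poses are not given: they have to be found in the camera images.
- mat: Flat dark rubber mat, fixed on the bench in front of the robot and to its right, 380 mm (x) by 460 mm (y), 3 mm thick. The offcuts, the sanding block and the wax block start on it. Similar pieces farther back and to the right on the bench, off the mat, are fixed scenery. Origin: middle of its underside, at bench level.
- offcut_block: The shortest of the three bare wooden offcuts on the dark mat: plain rectangular pine block 44 mm wide (x), 90 mm long (y), 35 mm high. Origin: middle of its underside (of its bounding box), on the mat at the start; y along its length, x across, z up. Loose, about 110 g. 
- offcut_dado: The middle-length bare wooden offcut on the dark mat: rectangular, 56 mm wide (x), 120 mm long (y), 30 mm high, with a housing (square notch) cut across its top. The notch spans y = -10 to +16 mm and is 12 mm deep, leaving 18 mm of height there. Origin: middle of its underside (of its bounding box), on the mat at the start; y along its length, x across, z up. Loose, about 140 g. 
- offcut_mitre: The longest bare wooden offcut on the dark mat: oak bar 40 mm wide (x), 139 mm long (y), 32 mm high, one end cut off at a slant (mitre); its long sides are parallel at mid-length. Origin: middle of its underside (of its bounding box), on the mat at the start; y along its length, x across, z up. Loose, about 160 g. 
- tray_short: Shallow fixed tray on the bench, all three alike but for size: dark wooden rim (9 mm wide, its top 9 mm above the bench), flat grey felt floor 4 mm above the bench. This one is the shortest: inside 66 mm (along its x) by 108 mm (along its y), 84 x 126 mm over the rim. Origin: middle of the tray at bench level, z up.
- tray_medium: Shallow fixed tray on the bench, all three alike but for size: dark wooden rim (9 mm wide, its top 9 mm above the bench), flat grey felt floor 4 mm above the bench. This one is the middle-length and widest: inside 76 mm (along its x) by 136 mm (along its y), 94 x 154 mm over the rim. Origin: middle of the tray at bench level, z up.
- tray_long: Shallow fixed tray on the bench, all three alike but for size: dark wooden rim (9 mm wide, its top 9 mm above the bench), flat grey felt floor 4 mm above the bench. This one is the longest: inside 64 mm (along its x) by 165 mm (along its y), 82 x 183 mm over the rim. Origin: middle of the tray at bench level, z up.
- sanding_block: Not an offcut, to be left alone, on the mat: sanding block 65 x 112 x 34 mm, wood-coloured on top and wrapped with orange abrasive below. Loose. Origin: middle of its underside, y along its length.
- wax_block: Not an offcut, to be left alone, on the mat: cream-coloured wax block with rounded edges, 40 x 72 x 22 mm. Loose. Origin: middle of its underside, y along its length.
Mind the look-alikes: they are no part of the job. Leave any green look-alike of the offcut_dado alone. Leave any blue or green look-alike of the offcut_block alone.

How it is judged:
By the outcome, as a careful person would: the job done as asked, in the order asked, and still so for the second after the job is handed in, with the robot touching nothing.
It also fails if it takes over 96 s, if anything falls off the work surface, if the arm or the gripper's body presses on something with over 40 N, if the wrist force passes 120 N, or if a joint passes its speed limit or range.

## Robot

A 6-joint arm with a two-finger parallel gripper is mounted at the origin on a cart in front of the work surface, level with it; the furniture and walls round the work are solid. World frame = base frame: x ahead of the robot, y to its left, z up, the work surface at z = 0. Lengths are in m, angles in rad, forces in N, time in s.
With the tool pointing down it reaches from about 0.325 to 0.775 m from the base axis. Payload 5.5 kg.
Tool frame: the origin (TCP) lies between the finger pads; the fingertips stand 14 mm ahead of it and the grasp point (between the pads) lies 5 mm behind it; z points along the fingers, y is the line along which they close (so a half turn about z gives the same grasp; the last joint's range is limited). The gripper opens to 88 mm and grips with 3 to 60 N. Pads are 20 mm wide; open, the fingers measure 115 mm over their backs; the gripper's body (75 mm by 178 mm) begins 61 mm behind the grasp point.
Start: joints at [1.233, 0.091, 1.231, -0, 1.82, -0.057], TCP at [0.166, 0.577, 0.237] pointing down, gripper open.
Joint ranges: [-2.87, 2.87], [-0.86, 2.18], [0.17, 2.46], [-1.51, 4.65], [0.06, 2.69], [-2.65, 2.65]. Speed limits (rad/s): [2.57, 2.57, 3.01, 3.14, 3.14, 3.14].

## Interface

Orientations are given as a unit quaternion [w, x, y, z].
In Python, from station import env gives the robot as it stands.
- The arm moves only by the tool jog_arm, never from a script. Its argument "commands" is a list of rows, each an object with "linear": the shift along the tool's x, y, z normalised to -1 to 1, where 1 is 0.5 m, a list of three; "rot": the turn, a rotation vector about the tool's x, y, z normalised to -1 to 1, where 1 is 360 degrees, a list of three; "grip": the gripper command: -1 is shut, 1 is fully open, values between are in proportion. A call has 1 to 12 rows; each row is the pose to reach, as a shift and turn from the pose commanded when the call began, along the tool's axes at that moment, turning the shorter way round; what a row does not reach only later rows make up. A row lasts 1/12 s, in which the tool goes at most 41.7 mm and 7.16 degrees, less where a joint would pass 70% of its speed; a pose out of reach is approached as far as the arm can. A call with a number of a shift or a turn outside -1 to 1 is refused whole. A call with a gripper value outside its range is refused whole. The fingers move at their own pace and stop on an object; "grip_force" is the grip in N (left out, the last holds). Time passes only in rows, so rows that repeat a pose let the fingers close. It gives the time, the measured TCP pose, the force, the opening and the grip force at its end, in the units of the state.
- env.observe(): the state, without advancing time (a new reading comes with each control period).
- env.camera(name): name is "side" or "top"; returns a dict with "pixels" (420x560x3 uint8, red, green, blue), "range_z" (420x560 float32, m along the optical axis (not along the pixel's ray), 0 where there is no reading), "camera_matrix" (3x3 intrinsics, pixels), "k1" (the pictures are not rectified: a ray, as slopes to the right and down, at radius r is drawn at 1 + k1 r^2 times it, then the intrinsics apply), "T" (4x4, takes a point from camera to world coordinates). Camera axes: x right, y up, looking along -z (the intrinsics and any distortion apply to the point x, -y, -z); pixel columns grow to the right and rows downward; lengths in m; the calibration is good to about 2 mm. A picture is of the moment at which its call begins.
- env.hand_in(): hands the job in; it is judged then, once.
Trained networks look in the newest picture that a camera, given by its name, has taken for a name from the list of things; names that differ only in an ending like _2 or _b are one class to them, and where a whole thing is asked for, a point or a joint stands for the part that bears it (a point fixed in the world has none). Each returns a list of dicts, best first, with "conf" (0 to 1); they miss things now and then, are a little off and sometimes report something else, mostly with a low value. They report only what shows in the picture. A call takes as long as a camera call. They do not tell look-alikes from the thing itself.
- env.outline_of(name, camera): "mask" (420x560 bool, what is visible of it) and "rect" ([left, top, width, height] as shares, 0 to 1, of the picture: columns of its width, rows of its height, round what is visible of it).
- env.place_of(name, camera): "location" ([row, column] as shares, 0 to 1, of the picture: columns of its width, rows of its height: a listed point, or the origin of a listed thing).
The state is a dict: "time": time; "qpos": joint angles; "joint_vel": joint speeds; "tau": joint torques, N m; "tcp_pos": TCP position; "eef_rot": TCP orientation; "ft_force": force on the tool from outside, world axes, zero at the start; "moment": the same for the moment, N m; "width": opening from 0.0 (shut) to 1.0 (fully open); "finger_force": force on a finger pad.
Only numpy, scipy, OpenCV 4.12 (cv2) and the standard library are available. Lean on these libraries where they do the work, as an engineer would, in place of code of your own. Each camera call takes 0.05 s, during which the arm holds its last target. There are 200 camera calls.

## Working session

There is one attempt and no reset: what is moved stays moved. The work goes in short steps, Python scripts to look and compute and a tool call to move; the robot and the scene stay as the last step left them, time stands still between calls to the robot, and variables do not carry over. Pictures are saved under pics/ and viewed, at most 14 in all, crops included, and the job is handed in when it is done.

Besides the shell and the picture viewer there is one more tool, called after "Request:" as a command line: name --argument value ..., lists and objects as JSON in quotes. jog_arm: Moves the arm, as the interface text tells. Scaled input: -1 to 1 covers 0.5 m each way for a shift and 360 degrees each way for a turn. Its arguments: {"type":"object","properties":{"commands":{"type":"array"},"grip_force":{"type":"number"}},"required":["commands"]}

```bash
mkdir -p pics; ls; cat > h.py <<'E'
import numpy as np, cv2, pickle
from station import env
def snap(n):
    c=env.camera(n); pickle.dump({k:c[k] for k in c},open(f'{n}.pkl','wb')); return c
def load(n): return pickle.load(open(f'{n}.pkl','rb'))
def save(c,f,crop=None,s=1):
    im=cv2.cvtColor(c['pixels'],cv2.COLOR_RGB2BGR)
    if crop: x0,y0,x1,y1=crop; im=im[y0:y1,x0:x1]
    cv2.imwrite('pics/'+f,cv2.resize(im,None,fx=s,fy=s,interpolation=cv2.INTER_CUBIC))
def cloud(c):
    K=c['camera_matrix'];h,w=c['range_z'].shape
    u,v=np.meshgrid(np.arange(w),np.arange(h))
    p=np.stack([u,v],-1).reshape(-1,1,2).astype(float)
    n=cv2.undistortPoints(p,K,np.array([c['k1'],0,0,0.])).reshape(h,w,2)
    z=c['range_z'];P=np.stack([n[...,0]*z,-n[...,1]*z,-z],-1)
    T=np.array(c['T']);W=P@T[:3,:3].T+T[:3,3];W[z==0]=np.nan
    return W
E
python3 - <<'E'
from h import *
for n in('top','side'):
    c=snap(n);save(c,n+'0.png',s=1.4);print(n,c['T'],c['k1'])
    W=cloud(c)
    for o in ['offcut_block','offcut_dado','offcut_mitre','tray_short','tray_medium','tray_long','sanding_block','wax_block','mat']:
        for d in env.outline_of(o,n):
            m=d['mask'];ys,xs=np.nonzero(m);P=W[m];P=P[~np.isnan(P[:,0])]
            print(o,round(d['conf'],2),'px',int(xs.mean()),int(ys.mean()),m.sum(),np.round(np.median(P,0),3) if len(P) else '')
print(env.observe())
E
```

```text
pics
top [[ 2.02955537e-03  9.76076002e-01 -2.17420146e-01  2.48698637e-01]
 [-9.99997936e-01  1.96124502e-03 -5.29973826e-04  6.11763251e-03]
 [-9.08805558e-05  2.17420772e-01  9.76077968e-01  1.60632763e+00]
 [ 0.00000000e+00  0.00000000e+00  0.00000000e+00  1.00000000e+00]] -0.07931658103568019
offcut_block 0.89 px 306 200 503 [ 0.626 -0.081  0.037]
offcut_block 0.78 px 230 285 478 [0.373 0.141 0.035]
offcut_block 0.76 px 161 284 542 [0.372 0.343 0.034]
offcut_dado 0.78 px 331 138 793 [ 0.823 -0.16   0.028]
offcut_dado 0.71 px 346 255 789 [ 0.462 -0.195  0.032]
offcut_mitre 0.89 px 396 263 636 [ 0.436 -0.341  0.034]
tray_short 0.78 px 154 229 1155 [0.542 0.377 0.005]
tray_short 0.72 px 362 197 290 [ 0.636 -0.249  0.025]
tray_medium 0.68 px 195 228 1598 [0.543 0.252 0.005]
tray_long 0.87 px 245 226 1657 [0.552 0.102 0.005]
sanding_block 0.74 px 303 263 884 [ 0.436 -0.068  0.037]
wax_block 0.57 px 363 197 353 [ 0.636 -0.251  0.024]
mat 0.84 px 350 231 16173 [ 0.543 -0.218  0.003]
side [[-0.9997185  -0.02308347  0.00548423  0.60613591]
 [ 0.01950546 -0.66802566  0.74388256  0.8665125
[... 943 characters left out ...]
: 1.0, 'qpos': array([ 1.23332715e+00,  9.10992315e-02,  1.23072433e+00,  9.86960512e-06,
        1.81982971e+00, -5.66697729e-02]), 'joint_vel': array([ 5.20048803e-04, -1.85585339e-03, -1.31171585e-05,  2.02064538e-03,
       -8.44145406e-05,  1.48426322e-03]), 'tau': array([ 8.64878493e-04, -4.46182859e+01, -4.06529689e+01,  6.97028171e-02,
        1.94076035e-02,  3.25543590e-05]), 'tcp_pos': array([0.16625445, 0.57650296, 0.23661793]), 'eef_rot': array([-1.06243456e-05,  1.39937693e-01,  9.90160311e-01, -2.87855210e-05]), 'ft_force': array([-0.34641689,  1.03191169,  0.36475187]), 'moment': array([-0.02474673, -0.0409778 , -0.01827759]), 'finger_force': 0.0, 'width': 0.9996155183388117}
```

```bash
python3 - <<'E'
from h import *
c=load('top');save(c,'topcrop.png',(120,100,450,330),2.4)
E
```

```text
(no output)
```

View pics/topcrop.png

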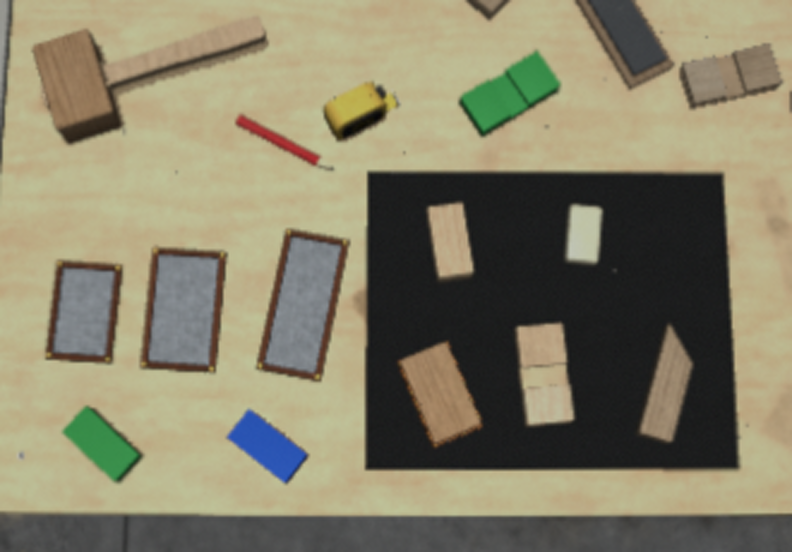

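View pics/side0.png

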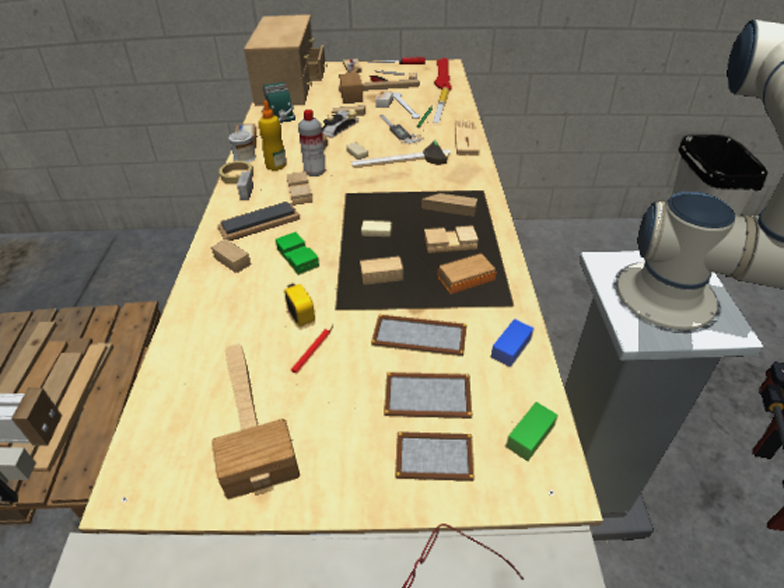

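The scene is clear (full-image pixels):
- **Block:** candidates are bare (306,200) on the mat, blue (230,285) and green (161,284). The bare one is meant.
- **Dado:** candidates are bare with a notch (346,255) on the mat, green (331,138) and one off-mat at about (424,132). The one on the mat is meant.
- **Mitre:** (396,263).
- **Not offcuts:** sanding block (303,263) and wax (363,197).

Next I measure the poses.

```bash
cat >> h.py <<'E'
def pose(c,px,zlo,zhi,R=.1):
    """top-surface points near pixel -> connected blob -> minAreaRect in world xy"""
    W=cloud(c);ok=(W[...,2]>zlo)&(W[...,2]<zhi)
    n,l=cv2.connectedComponents(ok.astype(np.uint8),connectivity=4)
    P=W[l==l[px[1],px[0]]] 
    (cx,cy),(w,h),a=cv2.minAreaRect((P[:,:2]*1000).astype(np.float32))
    if w>h: w,h,a=h,w,a-90
    # length direction angle (deg, world), from x axis
    th=(a+90)%180
    return P,(cx/1000,cy/1000),(w,h),th
E
python3 - <<'E'
from h import *
t=load('top');s=load('side')
for n,px,lo,hi in [('block',(306,200),.030,.050),('dado',(346,247),.012,.045),('mitre',(396,263),.026,.046),('sand',(303,263),.028,.05)]:
    P,c,d,th=pose(t,px,lo,hi);print(n,len(P),np.round(c,4),np.round(d,1),round(th,1),np.round(np.median(P[:,2]),4))
    if n=='mitre':
        h=cv2.approxPolyDP(cv2.convexHull((P[:,:2]*1000).astype(np.float32)),7,True);print(h.reshape(-1,2).round(1))
# trays: dark/brown+felt = outline masks
for o in('tray_short','tray_medium','tray_long'):
    env.camera('top'); d=env.outline_of(o,'top')[0]
    for z in[1]:
        P=cloud(t)[d['mask']];(cx,cy),wh,a=cv2.minAreaRect((P[:,:2]*1000).astype(np.float32));
        w,h=wh
        if w>h:w,h,a=h,w,a-90
        print(o,round(cx,1),round(cy,1),round(w,1),round(h,1),round((a+90)%180,1),np.median(P[:,2]))
E
python3 - <<'E'
import sys;sys.path.insert(0,'.')
from h import *
c=load('top');save(c,'crop2.png',(280,170,430,300),5)
E
```

```text
block 436 [ 0.6263 -0.082 ] [44.1 89.9] 8.4 0.0381
dado 814 [ 0.461  -0.1964] [ 58.  121.3] 5.7 0.0315
mitre 589 [ 0.4483 -0.3463] [ 41.8 139.2] 163.3 0.0347
[[ 520.2 -349. ]
 [ 390.7 -308.3]
 [ 376.6 -344. ]
 [ 475.9 -374.4]]
sand 814 [ 0.4375 -0.0676] [ 64.7 110.1] 22.4 0.037
tray_short 539.8 375.8 75.3 138.0 164.8 nan
tray_medium nan nan 0.0 0.0 90.0 nan
tray_long 553.3 102.3 79.6 187.4 166.5 nan
```

View pics/crop2.png

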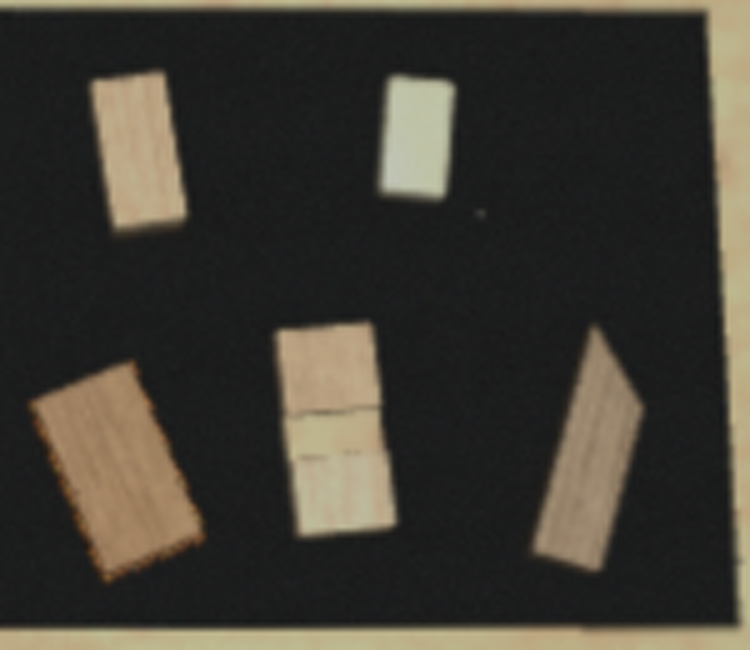

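Crop: the bare block is at (140,150), the dado at (335,430) with its longer end section at the top (far, +x), and the mitre at (590,450) with its point at the far end. All measured sizes match the specification. Next, the tray felt.

```bash
cat >> h.py <<'E'
TR={'short':(154,229),'medium':(195,228),'long':(245,226)}
def trays(c):
    W=cloud(c);hsv=cv2.cvtColor(c['pixels'],cv2.COLOR_RGB2HSV)
    m=((hsv[...,1]<60)&(hsv[...,2]>70)&(hsv[...,2]<200)).astype(np.uint8)
    n,l=cv2.connectedComponents(m,connectivity=4);o={}
    for k,(u,v) in TR.items():
        P=W[l==l[v,u]];P=P[~np.isnan(P[:,0])]
        (cx,cy),(w,h),a=cv2.minAreaRect((P[:,:2]*1000).astype(np.float32))
        if w>h:w,h,a=h,w,a-90
        o[k]=(cx/1e3,cy/1e3,w,h,(a+90)%180)
    return o
from scipy.spatial.transform import Rotation as Ro
def go(x,y,z,th):
    """numbers for a move to TCP x,y,z, tool down, tool x (pad width dir) along world line th deg"""
    s=env.observe();q=s['eef_rot'];R=Ro.from_quat([q[1],q[2],q[3],q[0]])
    best=None
    for a in(th,th+180):
        a=np.radians(a);X=[np.cos(a),np.sin(a),0];Z=[0,0,-1];Y=np.cross(Z,X)
        G=Ro.from_matrix(np.stack([X,Y,Z],1));rv=(R.inv()*G).as_rotvec()
        if best is None or np.linalg.norm(rv)<np.linalg.norm(best):best=rv
    d=R.inv().apply(np.array([x,y,z])-s['tcp_pos'])
    print('lin',np.round(d/.5,4),'rot',np.round(best/2/np.pi,4),'deg',round(np.degrees(np.linalg.norm(best)),1),'tcp',s['tcp_pos'].round(4),'q6',s['qpos'][5].round(2),'t',s['time'],'w',round(s['width'],3))
E
python3 - <<'E'
from h import *
for k,v in trays(load('top')).items():print(k,np.round(v,3))
go(.626,-.082,.10,8.4)
E
```

```text
short [  0.541   0.376  71.358 110.323 175.258]
medium [  0.544   0.251  79.525 139.345 176.363]
long [5.52000e-01 1.02000e-01 6.55780e+01 1.69736e+02 1.69029e+02]
lin [-1.2484 -1.0106  0.2732] rot [-0.    -0.    -0.068] deg 24.5 tcp [0.1663 0.5765 0.2366] q6 -0.06 t 1.3 w 0.999
```

Request:
jog_arm --commands '[{"linear": [-0.7, -0.6, 0.05], "rot": [0, 0, 0], "grip": 1}, {"linear": [-0.7, -0.6, 0.05], "rot": [0, 0, 0], "grip": 1}, {"linear": [-0.7, -0.6, 0.05], "rot": [0, 0, 0], "grip": 1}, {"linear": [-0.7, -0.6, 0.05], "rot": [0, 0, 0], "grip": 1}, {"linear": [-0.7, -0.6, 0.05], "rot": [0, 0, 0], "grip": 1}, {"linear": [-0.7, -0.6, 0.05], "rot": [0, 0, 0], "grip": 1}, {"linear": [-0.7, -0.6, 0.05], "rot": [0, 0, 0], "grip": 1}, {"linear": [-0.7, -0.6, 0.05], "rot": [0, 0, 0], "grip": 1}, {"linear": [-0.7, -0.6, 0.05], "rot": [0, 0, 0], "grip": 1}, {"linear": [-0.7, -0.6, 0.05], "rot": [0, 0, 0], "grip": 1}, {"linear": [-0.7, -0.6, 0.05], "rot": [0, 0, 0], "grip": 1}, {"linear": [-0.7, -0.6, 0.05], "rot": [0, 0, 0], "grip": 1}]' --grip_force 30

```text
time: 2.3
tcp_pos: [0.422, 0.1859, 0.2111]
eef_rot: [0.001, 0.143, 0.99, -0.001]
ft_force: [-0.3, -0.1, 0.0]
width: 1.001
finger_force: 0.0
```

Request:
jog_arm --commands '[{"linear": [-0.55, -0.41, 0.223], "rot": [0, 0, -0.068], "grip": 0.7}, {"linear": [-0.55, -0.41, 0.223], "rot": [0, 0, -0.068], "grip": 0.7}, {"linear": [-0.55, -0.41, 0.223], "rot": [0, 0, -0.068], "grip": 0.7}, {"linear": [-0.55, -0.41, 0.223], "rot": [0, 0, -0.068], "grip": 0.7}, {"linear": [-0.55, -0.41, 0.223], "rot": [0, 0, -0.068], "grip": 0.7}, {"linear": [-0.55, -0.41, 0.223], "rot": [0, 0, -0.068], "grip": 0.7}, {"linear": [-0.55, -0.41, 0.223], "rot": [0, 0, -0.068], "grip": 0.7}, {"linear": [-0.55, -0.41, 0.223], "rot": [0, 0, -0.068], "grip": 0.7}, {"linear": [-0.55, -0.41, 0.223], "rot": [0, 0, -0.068], "grip": 0.7}, {"linear": [-0.55, -0.41, 0.223], "rot": [0, 0, -0.068], "grip": 0.7}, {"linear": [-0.55, -0.41, 0.223], "rot": [0, 0, -0.068], "grip": 0.7}, {"linear": [-0.55, -0.41, 0.223], "rot": [0, 0, -0.068], "grip": 0.7}]'

```text
time: 3.3
tcp_pos: [0.6268, -0.081, 0.1002]
eef_rot: [-0.0, -0.073, 0.997, 0.0]
ft_force: [-0.1, 0.2, 0.5]
width: 0.849
finger_force: 0.0
```

```bash
python3 -c "
from h import *
go(.6263,-.082,.026,8.4)"
```

```text
lin [ 0.0012 -0.0019  0.1484] rot [ 0.0001 -0.      0.    ] deg 0.0 tcp [ 0.6268 -0.081   0.1002] q6 -1.9 t 3.3 w 0.849
```

Request:
jog_arm --commands '[{"linear": [0.001, -0.002, 0.07], "rot": [0, 0, 0], "grip": 0.7}, {"linear": [0.001, -0.002, 0.12], "rot": [0, 0, 0], "grip": 0.7}, {"linear": [0.001, -0.002, 0.148], "rot": [0, 0, 0], "grip": 0.7}, {"linear": [0.001, -0.002, 0.148], "rot": [0, 0, 0], "grip": 0.7}, {"linear": [0.001, -0.002, 0.148], "rot": [0, 0, 0], "grip": -1}, {"linear": [0.001, -0.002, 0.148], "rot": [0, 0, 0], "grip": -1}, {"linear": [0.001, -0.002, 0.148], "rot": [0, 0, 0], "grip": -1}, {"linear": [0.001, -0.002, 0.148], "rot": [0, 0, 0], "grip": -1}, {"linear": [0.001, -0.002, 0.148], "rot": [0, 0, 0], "grip": -1}, {"linear": [0.001, -0.002, 0.148], "rot": [0, 0, 0], "grip": -1}, {"linear": [0.001, -0.002, 0.148], "rot": [0, 0, 0], "grip": -1}, {"linear": [0.001, -0.002, 0.148], "rot": [0, 0, 0], "grip": -1}]' --grip_force 30

```text
time: 4.3
tcp_pos: [0.6273, -0.0827, 0.0277]
eef_rot: [0.001, -0.073, 0.997, 0.0]
ft_force: [-0.8, 3.0, 5.9]
width: 0.503
finger_force: 30.0
```

```bash
python3 -c "
from h import *
go(.541,.376,.10,175.3)"
```

```text
lin [ 0.0364  0.9328 -0.1447] rot [0.     0.0004 0.0364] deg 13.1 tcp [ 0.6273 -0.0827  0.0277] q6 -1.9 t 4.3 w 0.503
```

Request:
jog_arm --commands '[{"linear": [0, 0, -0.07], "rot": [0, 0, 0], "grip": -1}, {"linear": [0, 0, -0.145], "rot": [0, 0, 0], "grip": -1}, {"linear": [0.036, 0.933, -0.145], "rot": [0, 0, 0.036], "grip": -1}, {"linear": [0.036, 0.933, -0.145], "rot": [0, 0, 0.036], "grip": -1}, {"linear": [0.036, 0.933, -0.145], "rot": [0, 0, 0.036], "grip": -1}, {"linear": [0.036, 0.933, -0.145], "rot": [0, 0, 0.036], "grip": -1}, {"linear": [0.036, 0.933, -0.145], "rot": [0, 0, 0.036], "grip": -1}, {"linear": [0.036, 0.933, -0.145], "rot": [0, 0, 0.036], "grip": -1}, {"linear": [0.036, 0.933, -0.145], "rot": [0, 0, 0.036], "grip": -1}, {"linear": [0.036, 0.933, -0.145], "rot": [0, 0, 0.036], "grip": -1}, {"linear": [0.036, 0.933, -0.145], "rot": [0, 0, 0.036], "grip": -1}, {"linear": [0.036, 0.933, -0.145], "rot": [0, 0, 0.036], "grip": -1}]'

```text
time: 5.3
tcp_pos: [0.5492, 0.3271, 0.0981]
eef_rot: [-0.0, 0.04, 0.999, -0.0]
ft_force: [0.8, 0.5, -0.8]
width: 0.498
finger_force: 30.0
```

```bash
python3 -c "
from h import *
go(.541,.376,.10,175.3)"
```

```text
lin [ 0.0242  0.0961 -0.0039] rot [-0.0001 -0.0001  0.0003] deg 0.1 tcp [0.5492 0.3271 0.0981] q6 -1.01 t 5.3 w 0.498
```

Request:
jog_arm --commands '[{"linear": [0.02, 0.08, 0], "rot": [0, 0, 0], "grip": -1}, {"linear": [0.02, 0.08, 0], "rot": [0, 0, 0], "grip": -1}, {"linear": [0.02, 0.08, 0], "rot": [0, 0, 0], "grip": -1}, {"linear": [0.02, 0.08, 0], "rot": [0, 0, 0], "grip": -1}, {"linear": [0.02, 0.08, 0], "rot": [0, 0, 0], "grip": -1}]'

```text
time: 5.72
tcp_pos: [0.5437, 0.3648, 0.0982]
eef_rot: [-0.0, 0.041, 0.999, -0.001]
ft_force: [0.4, -0.3, -1.3]
width: 0.498
finger_force: 30.0
```

```bash
python3 -c "
from h import *
go(.541,.376,.0295,175.3)
c=snap('top');save(c,'t1.png',(120,180,280,300),5)"
```

```text
lin [0.0071 0.022  0.1375] rot [-0.0002 -0.      0.0001] deg 0.1 tcp [0.5437 0.3648 0.0982] q6 -0.95 t 5.7167 w 0.498
```

View pics/t1.png

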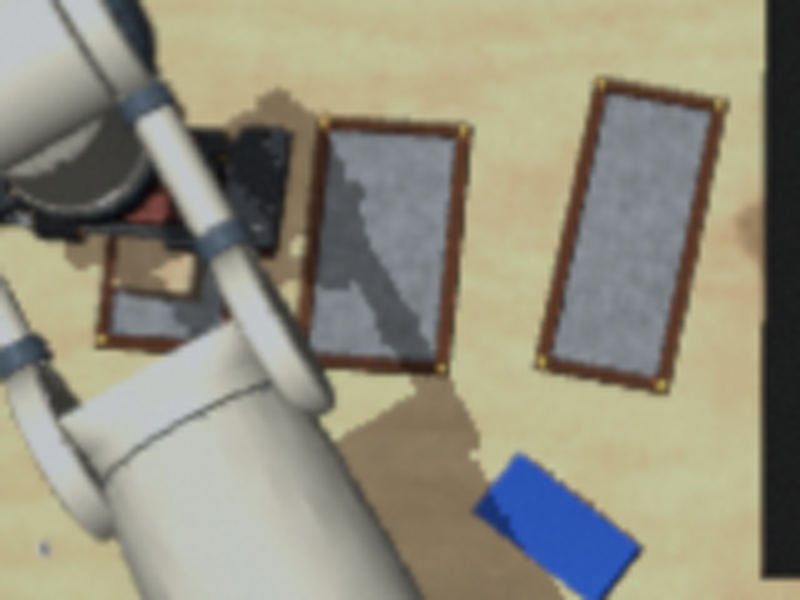

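The block's end at (150,270) is held above the short tray (left), aligned with it. I'll lower it and release.

Request:
jog_arm --commands '[{"linear": [0.006, 0.022, 0.04], "rot": [0, 0, 0], "grip": -1}, {"linear": [0.006, 0.022, 0.08], "rot": [0, 0, 0], "grip": -1}, {"linear": [0.006, 0.022, 0.12], "rot": [0, 0, 0], "grip": -1}, {"linear": [0.006, 0.022, 0.134], "rot": [0, 0, 0], "grip": -1}, {"linear": [0.006, 0.022, 0.134], "rot": [0, 0, 0], "grip": -1}, {"linear": [0.006, 0.022, 0.134], "rot": [0, 0, 0], "grip": -1}, {"linear": [0.006, 0.022, 0.134], "rot": [0, 0, 0], "grip": -1}]'

```text
time: 6.35
tcp_pos: [0.542, 0.3771, 0.0329]
eef_rot: [0.001, 0.04, 0.999, 0.0]
ft_force: [0.4, -0.0, -1.6]
width: 0.498
finger_force: 30.0
```

```bash
python3 -c "
from h import *
go(.541,.376,.0287,175.3)"
```

```text
lin [ 0.0018 -0.0024  0.0083] rot [0.0002 0.0002 0.0002] deg 0.1 tcp [0.542  0.3771 0.0329] q6 -0.93 t 6.35 w 0.498
```

Lower until there is light contact, open partway (to about 62 mm), then rise.

Request:
jog_arm --commands '[{"linear": [0, -0.002, 0.004], "rot": [0, 0, 0], "grip": -1}, {"linear": [0, -0.002, 0.008], "rot": [0, 0, 0], "grip": -1}, {"linear": [0, -0.002, 0.008], "rot": [0, 0, 0], "grip": -1}, {"linear": [0, -0.002, 0.008], "rot": [0, 0, 0], "grip": -1}]'

```text
time: 6.68
tcp_pos: [0.5417, 0.3765, 0.0285]
eef_rot: [0.001, 0.04, 0.999, 0.0]
ft_force: [1.5, -0.4, 1.7]
width: 0.499
finger_force: 30.0
```

Request:
jog_arm --commands '[{"linear": [0, 0, 0], "rot": [0, 0, 0], "grip": 0.4}, {"linear": [0, 0, 0], "rot": [0, 0, 0], "grip": 0.4}, {"linear": [0, 0, 0], "rot": [0, 0, 0], "grip": 0.4}, {"linear": [0, 0, 0], "rot": [0, 0, 0], "grip": 0.4}, {"linear": [0, 0, -0.05], "rot": [0, 0, 0], "grip": 0.4}, {"linear": [0, 0, -0.12], "rot": [0, 0, 0], "grip": 0.5}, {"linear": [0, 0, -0.18], "rot": [0, 0, 0], "grip": 0.6}, {"linear": [0, 0, -0.18], "rot": [0, 0, 0], "grip": 0.6}]'

```text
time: 7.35
tcp_pos: [0.5435, 0.3781, 0.1262]
eef_rot: [0.005, 0.04, 0.999, 0.003]
ft_force: [0.9, 0.4, 1.5]
width: 0.795
finger_force: 0.0
```

```bash
python3 -c "
from h import *
go(.4839,-.1941,.11,5.7)"
```

```text
lin [ 0.0281 -1.1505  0.0241] rot [ 0.001   0.0016 -0.0285] deg 10.3 tcp [0.5435 0.3781 0.1262] q6 -0.93 t 7.35 w 0.795
```

Request:
jog_arm --commands '[{"linear": [0.02, -0.8, 0.02], "rot": [0, 0, -0.028], "grip": 0.7}, {"linear": [0.02, -0.8, 0.02], "rot": [0, 0, -0.028], "grip": 0.7}, {"linear": [0.02, -0.8, 0.02], "rot": [0, 0, -0.028], "grip": 0.7}, {"linear": [0.02, -0.8, 0.02], "rot": [0, 0, -0.028], "grip": 0.7}, {"linear": [0.02, -0.8, 0.02], "rot": [0, 0, -0.028], "grip": 0.7}, {"linear": [0.02, -0.8, 0.02], "rot": [0, 0, -0.028], "grip": 0.7}, {"linear": [0.02, -0.8, 0.02], "rot": [0, 0, -0.028], "grip": 0.7}, {"linear": [0.02, -0.8, 0.02], "rot": [0, 0, -0.028], "grip": 0.7}, {"linear": [0.02, -0.8, 0.02], "rot": [0, 0, -0.028], "grip": 0.7}, {"linear": [0.02, -0.8, 0.02], "rot": [0, 0, -0.028], "grip": 0.7}, {"linear": [0.02, -0.8, 0.02], "rot": [0, 0, -0.028], "grip": 0.7}, {"linear": [0.02, -0.8, 0.02], "rot": [0, 0, -0.028], "grip": 0.7}]'

```text
time: 8.35
tcp_pos: [0.499, -0.0225, 0.1073]
eef_rot: [-0.0, -0.047, 0.999, 0.0]
ft_force: [-0.5, 0.1, 0.2]
width: 0.853
finger_force: 0.0
```

```bash
python3 -c "
from h import *
go(.4839,-.1941,.09,5.7)
c=snap('top')
P,q,d,th=pose(c,(154,229),.028,.06);print(len(P),q,d,th,np.median(P[:,2]));P,q,d,th=pose(c,(346,247),.012,.045);print(q,d,th)"
```

```text
lin [ 0.062  -0.3389  0.0345] rot [ 0.0001 -0.     -0.001 ] deg 0.4 tcp [ 0.499  -0.0225  0.1073] q6 -1.78 t 8.35 w 0.853
441 (0.5415524291992188, 0.3734456787109375) (42.89899444580078, 92.11663818359375) 175.81285858154297 0.03902643376330284
(0.4610721130371094, -0.19562049865722655) (57.3930778503418, 121.62824249267578) 5.986259937286377
```

The block lies flat and centred in the short tray, its top at 39 mm. Now the dado.

Request:
jog_arm --commands '[{"linear": [0.062, -0.339, 0.035], "rot": [0, 0, -0.001], "grip": 0.7}, {"linear": [0.062, -0.339, 0.035], "rot": [0, 0, -0.001], "grip": 0.7}, {"linear": [0.062, -0.339, 0.035], "rot": [0, 0, -0.001], "grip": 0.7}, {"linear": [0.062, -0.339, 0.035], "rot": [0, 0, -0.001], "grip": 0.7}, {"linear": [0.062, -0.339, 0.035], "rot": [0, 0, -0.001], "grip": 0.7}, {"linear": [0.062, -0.339, 0.035], "rot": [0, 0, -0.001], "grip": 0.7}, {"linear": [0.062, -0.339, 0.035], "rot": [0, 0, -0.001], "grip": 0.7}, {"linear": [0.062, -0.339, 0.035], "rot": [0, 0, -0.001], "grip": 0.7}]'

```text
time: 9.07
tcp_pos: [0.4853, -0.1912, 0.0902]
eef_rot: [0.0, -0.052, 0.999, 0.0]
ft_force: [-1.0, -0.3, -0.3]
width: 0.85
finger_force: 0.0
```

```bash
python3 -c "
from h import *
go(.4839,-.1941,.025,5.8)"
```

```text
lin [ 0.0035 -0.0056  0.1305] rot [0.0001 0.0001 0.0006] deg 0.2 tcp [ 0.4853 -0.1912  0.0902] q6 -2.12 t 9.0667 w 0.85
```

Request:
jog_arm --commands '[{"linear": [0.003, -0.005, 0.05], "rot": [0, 0, 0], "grip": 0.7}, {"linear": [0.003, -0.005, 0.1], "rot": [0, 0, 0], "grip": 0.7}, {"linear": [0.003, -0.005, 0.13], "rot": [0, 0, 0], "grip": 0.7}, {"linear": [0.003, -0.005, 0.13], "rot": [0, 0, 0], "grip": 0.7}, {"linear": [0.003, -0.005, 0.13], "rot": [0, 0, 0], "grip": 0.7}, {"linear": [0.003, -0.005, 0.13], "rot": [0, 0, 0], "grip": -1}, {"linear": [0.003, -0.005, 0.13], "rot": [0, 0, 0], "grip": -1}, {"linear": [0.003, -0.005, 0.13], "rot": [0, 0, 0], "grip": -1}, {"linear": [0.003, -0.005, 0.13], "rot": [0, 0, 0], "grip": -1}, {"linear": [0.003, -0.005, 0.13], "rot": [0, 0, 0], "grip": -1}, {"linear": [0.003, -0.005, 0.13], "rot": [0, 0, 0], "grip": -1}]' --grip_force 40

```text
time: 9.98
tcp_pos: [0.4844, -0.1956, 0.0269]
eef_rot: [0.001, -0.051, 0.999, 0.0]
ft_force: [-1.0, 4.3, 5.9]
width: 0.634
finger_force: 39.8
```

```bash
python3 -c "
from h import *
a=np.radians(176.4-180);x,y=.544+.023*np.cos(a),.251+.023*np.sin(a);print(x,y)
go(x,y,.10,176.4)"
```

```text
0.5669546147538502 0.2495558180508258
lin [-0.2558  0.8686 -0.1457] rot [0.     0.0004 0.0263] deg 9.5 tcp [ 0.4844 -0.1956  0.0269] q6 -2.12 t 9.9833 w 0.634
```

Request:
jog_arm --commands '[{"linear": [0, 0, -0.04], "rot": [0, 0, 0], "grip": -1}, {"linear": [0, 0, -0.09], "rot": [0, 0, 0], "grip": -1}, {"linear": [0, 0, -0.145], "rot": [0, 0, 0], "grip": -1}, {"linear": [-0.255, 0.868, -0.145], "rot": [0, 0, 0.026], "grip": -1}, {"linear": [-0.255, 0.868, -0.145], "rot": [0, 0, 0.026], "grip": -1}, {"linear": [-0.255, 0.868, -0.145], "rot": [0, 0, 0.026], "grip": -1}, {"linear": [-0.255, 0.868, -0.145], "rot": [0, 0, 0.026], "grip": -1}, {"linear": [-0.255, 0.868, -0.145], "rot": [0, 0, 0.026], "grip": -1}, {"linear": [-0.255, 0.868, -0.145], "rot": [0, 0, 0.026], "grip": -1}, {"linear": [-0.255, 0.868, -0.145], "rot": [0, 0, 0.026], "grip": -1}, {"linear": [-0.255, 0.868, -0.145], "rot": [0, 0, 0.026], "grip": -1}, {"linear": [-0.255, 0.868, -0.145], "rot": [0, 0, 0.026], "grip": -1}]'

```text
time: 10.98
tcp_pos: [0.5511, 0.1706, 0.0975]
eef_rot: [0.0, 0.031, 1.0, -0.0]
ft_force: [0.7, -0.1, -1.6]
width: 0.633
finger_force: 39.8
```

```bash
python3 -c "
from h import *
go(.567,.2495,.10,176.4)"
```

```text
lin [-0.0222  0.1595 -0.0052] rot [-0.0001  0.      0.0003] deg 0.1 tcp [0.5511 0.1706 0.0975] q6 -1.27 t 10.9833 w 0.633
```

Request:
jog_arm --commands '[{"linear": [-0.022, 0.14, 0], "rot": [0, 0, 0], "grip": -1}, {"linear": [-0.022, 0.14, 0], "rot": [0, 0, 0], "grip": -1}, {"linear": [-0.022, 0.14, 0], "rot": [0, 0, 0], "grip": -1}, {"linear": [-0.022, 0.14, 0], "rot": [0, 0, 0], "grip": -1}, {"linear": [-0.022, 0.14, 0], "rot": [0, 0, 0], "grip": -1}, {"linear": [-0.022, 0.14, 0], "rot": [0, 0, 0], "grip": -1}]'

```text
time: 11.48
tcp_pos: [0.5663, 0.2366, 0.0975]
eef_rot: [-0.0, 0.031, 1.0, -0.0]
ft_force: [-0.4, 0.1, -1.3]
width: 0.639
finger_force: 39.8
```

```bash
python3 -c "
from h import *
go(.567,.2495,.032,176.4)
c=snap('side');save(c,'s1.png',(180,150,400,330),3.3)"
```

```text
lin [0.0002 0.0259 0.1309] rot [-0.0001 -0.      0.0001] deg 0.1 tcp [0.5663 0.2366 0.0975] q6 -1.17 t 11.4833 w 0.639
```

View pics/s1.png

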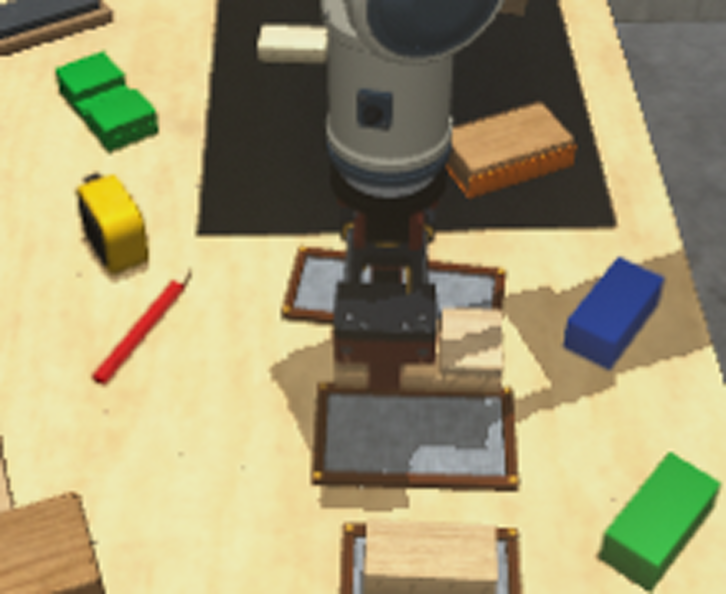

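The dado hangs level near (420,350), and the block sits in the short tray near (430,560). I'll lower the dado.

Request:
jog_arm --commands '[{"linear": [0, 0.024, 0], "rot": [0, 0, 0], "grip": -1}, {"linear": [0, 0.024, 0.04], "rot": [0, 0, 0], "grip": -1}, {"linear": [0, 0.024, 0.08], "rot": [0, 0, 0], "grip": -1}, {"linear": [0, 0.024, 0.12], "rot": [0, 0, 0], "grip": -1}, {"linear": [0, 0.024, 0.13], "rot": [0, 0, 0], "grip": -1}, {"linear": [0, 0.024, 0.13], "rot": [0, 0, 0], "grip": -1}, {"linear": [0, 0.024, 0.13], "rot": [0, 0, 0], "grip": -1}]'

```text
time: 12.12
tcp_pos: [0.5672, 0.2501, 0.0333]
eef_rot: [0.0, 0.031, 1.0, 0.0]
ft_force: [0.3, 1.2, -1.3]
width: 0.639
finger_force: 39.8
```

```bash
python3 -c "
from h import *
go(.567,.2495,.0279,176.4)"
```

```text
lin [ 0.0004 -0.0012  0.0108] rot [0.     0.     0.0002] deg 0.1 tcp [0.5672 0.2501 0.0333] q6 -1.15 t 12.1167 w 0.639
```

Request:
jog_arm --commands '[{"linear": [0, -0.001, 0.005], "rot": [0, 0, 0], "grip": -1}, {"linear": [0, -0.001, 0.01], "rot": [0, 0, 0], "grip": -1}, {"linear": [0, -0.001, 0.01], "rot": [0, 0, 0], "grip": -1}, {"linear": [0, -0.001, 0.01], "rot": [0, 0, 0], "grip": -1}]'

```text
time: 12.45
tcp_pos: [0.5672, 0.2496, 0.0282]
eef_rot: [0.0, 0.03, 1.0, 0.0]
ft_force: [-0.7, 0.9, -1.3]
width: 0.641
finger_force: 39.8
```

Request:
jog_arm --commands '[{"linear": [0, 0, 0], "rot": [0, 0, 0], "grip": 0.6}, {"linear": [0, 0, 0], "rot": [0, 0, 0], "grip": 0.6}, {"linear": [0, 0, 0], "rot": [0, 0, 0], "grip": 0.6}, {"linear": [0, 0, 0], "rot": [0, 0, 0], "grip": 0.6}, {"linear": [0, 0, -0.05], "rot": [0, 0, 0], "grip": 0.6}, {"linear": [0, 0, -0.12], "rot": [0, 0, 0], "grip": 0.6}, {"linear": [0, 0, -0.18], "rot": [0, 0, 0], "grip": 0.6}, {"linear": [0, 0, -0.18], "rot": [0, 0, 0], "grip": 0.6}]'

```text
time: 13.12
tcp_pos: [0.5699, 0.2507, 0.1262]
eef_rot: [0.006, 0.03, 1.0, 0.002]
ft_force: [1.0, -0.6, 1.5]
width: 0.802
finger_force: 0.0
```

```bash
python3 -c "
from h import *
go(.4483,-.3463,.10,163)"
```

```text
lin [ 0.1706 -1.2068  0.0446] rot [0.001  0.0016 0.0375] deg 13.5 tcp [0.5699 0.2507 0.1262] q6 -1.15 t 13.1167 w 0.802
```

Request:
jog_arm --commands '[{"linear": [0.12, -0.85, 0], "rot": [0, 0, 0.037], "grip": 0.6}, {"linear": [0.12, -0.85, 0], "rot": [0, 0, 0.037], "grip": 0.6}, {"linear": [0.12, -0.85, 0], "rot": [0, 0, 0.037], "grip": 0.6}, {"linear": [0.12, -0.85, 0], "rot": [0, 0, 0.037], "grip": 0.6}, {"linear": [0.12, -0.85, 0], "rot": [0, 0, 0.037], "grip": 0.6}, {"linear": [0.12, -0.85, 0], "rot": [0, 0, 0.037], "grip": 0.6}, {"linear": [0.12, -0.85, 0], "rot": [0, 0, 0.037], "grip": 0.6}, {"linear": [0.12, -0.85, 0], "rot": [0, 0, 0.037], "grip": 0.6}, {"linear": [0.12, -0.85, 0], "rot": [0, 0, 0.037], "grip": 0.6}, {"linear": [0.12, -0.85, 0], "rot": [0, 0, 0.037], "grip": 0.6}, {"linear": [0.12, -0.85, 0], "rot": [0, 0, 0.037], "grip": 0.6}, {"linear": [0.12, -0.85, 0], "rot": [0, 0, 0.037], "grip": 0.6}]'

```text
time: 14.12
tcp_pos: [0.4804, -0.1739, 0.1175]
eef_rot: [-0.0, 0.149, 0.989, -0.0]
ft_force: [-0.2, -0.3, -0.1]
width: 0.798
finger_force: 0.0
```

```bash
python3 -c "
from h import *
go(.4483,-.3463,.09,163)
c=snap('top')
for px,lo in(((154,229),.028),((193,222),.014),((193,234),.014),((396,263),.026)):
  P,q,d,th=pose(c,px,lo,.06);print(len(P),q,d,th,np.percentile(P[:,2],[10,50,90]))"
```

```text
lin [-0.0399 -0.3484  0.0552] rot [-0.0001  0.     -0.0002] deg 0.1 tcp [ 0.4804 -0.1739  0.1175] q6 -1.69 t 14.1167 w 0.798
448 (0.5416885375976562, 0.37397216796875) (44.284786224365234, 90.95858764648438) 174.83567810058594 [0.03321396 0.03852677 0.04298178]
805 (0.5441795654296875, 0.2492766876220703) (57.90694808959961, 121.88500213623047) 175.03125762939453 [0.0208453  0.03213478 0.03753098]
805 (0.5441795654296875, 0.2492766876220703) (57.90694808959961, 121.88500213623047) 175.03125762939453 [0.0208453  0.03213478 0.03753098]
586 (0.4482502746582031, -0.34638775634765623) (41.78485870361328, 138.15467834472656) 163.1500701904297 [0.03015934 0.0348723  0.0390655 ]
```

The dado is centred in the medium tray. Now the mitre.

Request:
jog_arm --commands '[{"linear": [-0.039, -0.335, 0.055], "rot": [0, 0, 0], "grip": 0.6}, {"linear": [-0.039, -0.335, 0.055], "rot": [0, 0, 0], "grip": 0.6}, {"linear": [-0.039, -0.335, 0.055], "rot": [0, 0, 0], "grip": 0.6}, {"linear": [-0.039, -0.335, 0.055], "rot": [0, 0, 0], "grip": 0.6}, {"linear": [-0.039, -0.335, 0.055], "rot": [0, 0, 0], "grip": 0.6}, {"linear": [-0.039, -0.335, 0.055], "rot": [0, 0, 0], "grip": 0.6}, {"linear": [-0.039, -0.335, 0.055], "rot": [0, 0, 0], "grip": 0.6}, {"linear": [-0.039, -0.335, 0.055], "rot": [0, 0, 0], "grip": 0.6}, {"linear": [-0.039, -0.335, 0.055], "rot": [0, 0, 0], "grip": 0.6}]'

```text
time: 14.92
tcp_pos: [0.4525, -0.3352, 0.0907]
eef_rot: [0.0, 0.145, 0.989, 0.0]
ft_force: [1.2, 1.3, -0.6]
width: 0.803
finger_force: 0.0
```

```bash
python3 -c "
from h import *
go(.4483,-.3463,.025,163)"
```

```text
lin [ 0.0019 -0.0237  0.1314] rot [0.     0.0001 0.001 ] deg 0.3 tcp [ 0.4525 -0.3352  0.0907] q6 -1.98 t 14.9167 w 0.803
```

Request:
jog_arm --commands '[{"linear": [0.002, -0.023, 0], "rot": [0, 0, 0], "grip": 0.6}, {"linear": [0.002, -0.023, 0.05], "rot": [0, 0, 0], "grip": 0.6}, {"linear": [0.002, -0.023, 0.1], "rot": [0, 0, 0], "grip": 0.6}, {"linear": [0.002, -0.023, 0.13], "rot": [0, 0, 0], "grip": 0.6}, {"linear": [0.002, -0.023, 0.13], "rot": [0, 0, 0], "grip": 0.6}, {"linear": [0.002, -0.023, 0.13], "rot": [0, 0, 0], "grip": -1}, {"linear": [0.002, -0.023, 0.13], "rot": [0, 0, 0], "grip": -1}, {"linear": [0.002, -0.023, 0.13], "rot": [0, 0, 0], "grip": -1}, {"linear": [0.002, -0.023, 0.13], "rot": [0, 0, 0], "grip": -1}, {"linear": [0.002, -0.023, 0.13], "rot": [0, 0, 0], "grip": -1}, {"linear": [0.002, -0.023, 0.13], "rot": [0, 0, 0], "grip": -1}, {"linear": [0.002, -0.023, 0.13], "rot": [0, 0, 0], "grip": -1}]'

```text
time: 15.92
tcp_pos: [0.4479, -0.3479, 0.0265]
eef_rot: [0.001, 0.146, 0.989, -0.0]
ft_force: [0.1, 2.2, 5.6]
width: 0.456
finger_force: 40.0
```

```bash
python3 -c "
from h import *
go(.552,.102,.10,169)"
```

```text
lin [ 0.0604  0.9215 -0.1473] rot [-0.0001  0.0003 -0.0161] deg 5.8 tcp [ 0.4479 -0.3479  0.0265] q6 -2.0 t 15.9167 w 0.456
```

Request:
jog_arm --commands '[{"linear": [0, 0, -0.05], "rot": [0, 0, 0], "grip": -1}, {"linear": [0, 0, -0.1], "rot": [0, 0, 0], "grip": -1}, {"linear": [0, 0, -0.145], "rot": [0, 0, 0], "grip": -1}, {"linear": [0.06, 0.92, -0.145], "rot": [0, 0, -0.016], "grip": -1}, {"linear": [0.06, 0.92, -0.145], "rot": [0, 0, -0.016], "grip": -1}, {"linear": [0.06, 0.92, -0.145], "rot": [0, 0, -0.016], "grip": -1}, {"linear": [0.06, 0.92, -0.145], "rot": [0, 0, -0.016], "grip": -1}, {"linear": [0.06, 0.92, -0.145], "rot": [0, 0, -0.016], "grip": -1}, {"linear": [0.06, 0.92, -0.145], "rot": [0, 0, -0.016], "grip": -1}, {"linear": [0.06, 0.92, -0.145], "rot": [0, 0, -0.016], "grip": -1}, {"linear": [0.06, 0.92, -0.145], "rot": [0, 0, -0.016], "grip": -1}, {"linear": [0.06, 0.92, -0.145], "rot": [0, 0, -0.016], "grip": -1}]'

```text
time: 16.92
tcp_pos: [0.5317, 0.0194, 0.0971]
eef_rot: [-0.0, 0.096, 0.995, -0.0]
ft_force: [1.4, -0.4, -1.6]
width: 0.455
finger_force: 40.0
```

```bash
python3 -c "
from h import *
go(.552,.102,.10,169)"
```

```text
lin [-0.0081  0.1699 -0.0059] rot [-0.0001 -0.0001 -0.0002] deg 0.1 tcp [0.5317 0.0194 0.0971] q6 -1.4 t 16.9167 w 0.455
```

Request:
jog_arm --commands '[{"linear": [-0.008, 0.15, 0], "rot": [0, 0, 0], "grip": -1}, {"linear": [-0.008, 0.15, 0], "rot": [0, 0, 0], "grip": -1}, {"linear": [-0.008, 0.15, 0], "rot": [0, 0, 0], "grip": -1}, {"linear": [-0.008, 0.15, 0], "rot": [0, 0, 0], "grip": -1}, {"linear": [-0.008, 0.15, 0], "rot": [0, 0, 0], "grip": -1}, {"linear": [-0.008, 0.15, 0], "rot": [0, 0, 0], "grip": -1}]'

```text
time: 17.42
tcp_pos: [0.5501, 0.0891, 0.0972]
eef_rot: [-0.0, 0.097, 0.995, -0.0]
ft_force: [0.3, 0.5, -2.3]
width: 0.457
finger_force: 40.0
```

```bash
python3 -c "
from h import *
go(.552,.102,.032,169)
c=snap('side');save(c,'s2.png',(180,150,400,330),3.3)"
```

```text
lin [0.0011 0.0261 0.1305] rot [-0.0001 -0.0001 -0.0003] deg 0.1 tcp [0.5501 0.0891 0.0972] q6 -1.28 t 17.4167 w 0.457
```

View pics/s2.png

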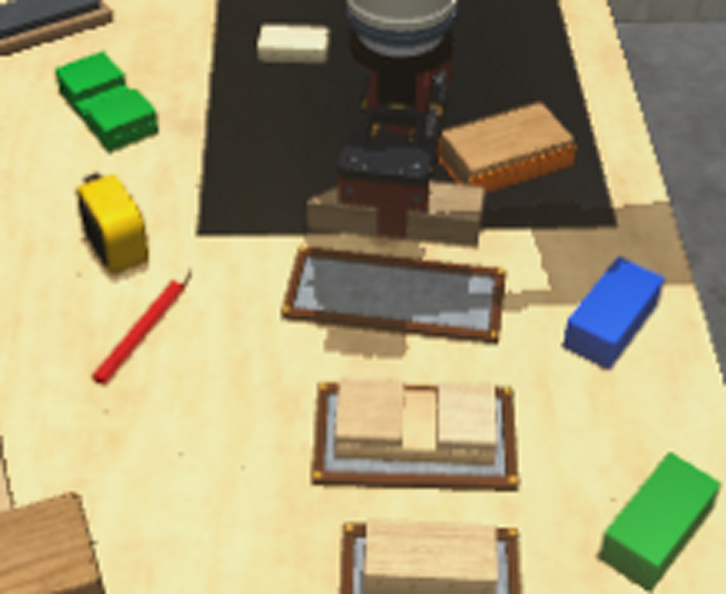

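The dado lies in its tray near (415,425), notch up. The mitre is held level near (395,210), short of the long tray near (395,295) in the view because it is still raised. I'll lower it.

Request:
jog_arm --commands '[{"linear": [0.001, 0.025, 0], "rot": [0, 0, 0], "grip": -1}, {"linear": [0.001, 0.025, 0.04], "rot": [0, 0, 0], "grip": -1}, {"linear": [0.001, 0.025, 0.08], "rot": [0, 0, 0], "grip": -1}, {"linear": [0.001, 0.025, 0.12], "rot": [0, 0, 0], "grip": -1}, {"linear": [0.001, 0.025, 0.13], "rot": [0, 0, 0], "grip": -1}, {"linear": [0.001, 0.025, 0.13], "rot": [0, 0, 0], "grip": -1}, {"linear": [0.001, 0.025, 0.13], "rot": [0, 0, 0], "grip": -1}]'

```text
time: 18.05
tcp_pos: [0.5525, 0.1027, 0.0333]
eef_rot: [0.0, 0.097, 0.995, 0.0]
ft_force: [1.0, 0.2, -1.8]
width: 0.455
finger_force: 40.0
```

```bash
python3 -c "
from h import *
go(.552,.102,.0277,169)"
```

```text
lin [ 0.0007 -0.0015  0.0111] rot [ 0.      0.     -0.0002] deg 0.1 tcp [0.5525 0.1027 0.0333] q6 -1.25 t 18.05 w 0.455
```

Request:
jog_arm --commands '[{"linear": [0, -0.001, 0.005], "rot": [0, 0, 0], "grip": -1}, {"linear": [0, -0.001, 0.0105], "rot": [0, 0, 0], "grip": -1}, {"linear": [0, -0.001, 0.0105], "rot": [0, 0, 0], "grip": -1}, {"linear": [0, -0.001, 0.0105], "rot": [0, 0, 0], "grip": -1}]'

```text
time: 18.38
tcp_pos: [0.5524, 0.1022, 0.0279]
eef_rot: [0.0, 0.096, 0.995, 0.0]
ft_force: [-0.1, 0.6, -1.7]
width: 0.45
finger_force: 40.0
```

Request:
jog_arm --commands '[{"linear": [0, 0, 0], "rot": [0, 0, 0], "grip": 0.4}, {"linear": [0, 0, 0], "rot": [0, 0, 0], "grip": 0.4}, {"linear": [0, 0, 0], "rot": [0, 0, 0], "grip": 0.4}, {"linear": [0, 0, 0], "rot": [0, 0, 0], "grip": 0.4}, {"linear": [0, 0, -0.05], "rot": [0, 0, 0], "grip": 0.4}, {"linear": [0, 0, -0.12], "rot": [0, 0, 0], "grip": 0.4}, {"linear": [0, 0, -0.2], "rot": [0, 0, 0], "grip": 0.6}, {"linear": [0, -0.5, -0.3], "rot": [0, 0, 0], "grip": 0.6}, {"linear": [0, -0.5, -0.3], "rot": [0, 0, 0], "grip": 0.6}, {"linear": [0, -0.5, -0.3], "rot": [0, 0, 0], "grip": 0.6}, {"linear": [0, -0.5, -0.3], "rot": [0, 0, 0], "grip": 0.6}, {"linear": [0, -0.5, -0.3], "rot": [0, 0, 0], "grip": 0.6}]'

```text
time: 19.38
tcp_pos: [0.5124, -0.0998, 0.1691]
eef_rot: [0.0, 0.096, 0.995, -0.0]
ft_force: [0.6, -0.4, -0.6]
width: 0.805
finger_force: 0.0
```

Request:
jog_arm --commands '[{"linear": [0, -0.2, 0], "rot": [0, 0, 0], "grip": 0.6}, {"linear": [0, -0.2, 0], "rot": [0, 0, 0], "grip": 0.6}, {"linear": [0, -0.2, 0], "rot": [0, 0, 0], "grip": 0.6}, {"linear": [0, -0.2, 0], "rot": [0, 0, 0], "grip": 0.6}, {"linear": [0, -0.2, 0], "rot": [0, 0, 0], "grip": 0.6}, {"linear": [0, -0.2, 0], "rot": [0, 0, 0], "grip": 0.6}]'

```text
time: 19.88
tcp_pos: [0.4941, -0.1956, 0.1683]
eef_rot: [0.0, 0.096, 0.995, 0.0]
ft_force: [-0.0, 0.5, 0.2]
width: 0.801
finger_force: 0.0
```

```bash
python3 -c "
from h import *
c=snap('top')
for px,lo in(((154,229),.028),((193,222),.014),((245,226),.026)):
  P,q,d,th=pose(c,px,lo,.06);print(len(P),q,d,th,np.percentile(P[:,2],[10,50,90]))
save(c,'t3.png',(120,100,450,330),2.4)"
```

```text
445 (0.54160302734375, 0.37361386108398437) (43.961788177490234, 91.50910186767578) 175.93699645996094 [0.03285313 0.03795176 0.04294919]
798 (0.5436224365234374, 0.2496110382080078) (57.76332092285156, 121.64189910888672) 174.1653289794922 [0.02127865 0.03206019 0.0378731 ]
552 (0.55211083984375, 0.10039385223388672) (40.64777755737305, 136.6342315673828) 168.68964385986328 [0.03102182 0.03577215 0.03994776]
```

View pics/t3.png

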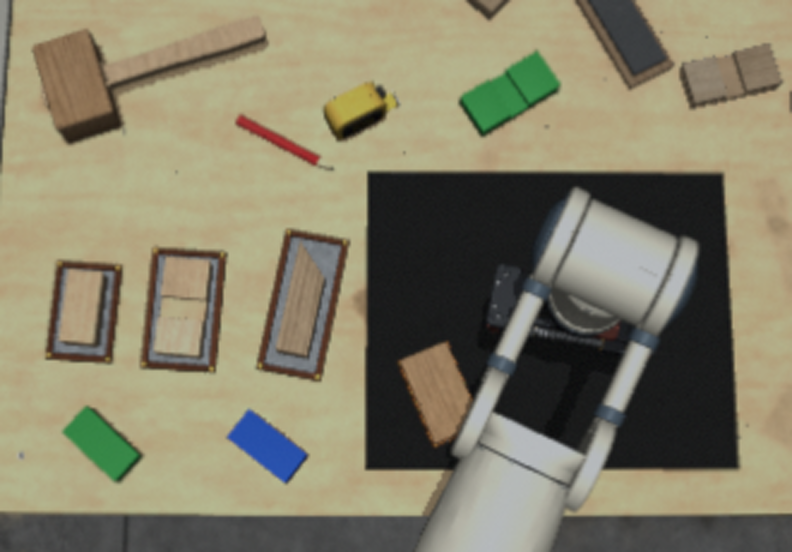

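All three offcuts lie flat inside their rims at (80,307), (185,307) and (302,305), and the sanding block is unmoved. The arm touches nothing, so I'm handing in.

```bash
python3 -c "
from station import env
print(env.hand_in())"
```

```text
the job is handed in; nothing more can be done
None
```

The block, dado and mitre offcuts are in the short, medium and long trays, flat and lengthwise, placed in that order; the job was handed in at about 20 s on the robot clock, and no verdict came back.

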